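# Chock the bottom layer of round blanks in the V-cradle and lay the top one

## Robot

A 7-joint arm with a two-finger parallel gripper is mounted at the origin on the work surface; the furniture and walls round the work are solid. World frame = base frame: x ahead of the robot, y to its left, z up, the work surface at z = 0. Lengths are in m, angles in rad, forces in N, time in s.
With the tool pointing down it reaches from about 0.35 to 0.9 m from the base axis. Payload 19.9 kg.
Tool frame: the origin (TCP) lies between the finger pads; the fingertips stand 19 mm ahead of it and the grasp point (between the pads) is the TCP; z points along the fingers, y is the line along which they close (so a half turn about z gives the same grasp; the last joint's range is limited). The gripper opens to 94 mm and grips with 3 to 60 N. Pads are 16 mm wide; open, the fingers measure 119 mm over their backs; the gripper's body (75 mm by 177 mm) begins 78 mm behind the grasp point.
Start: joints at [-1.167, 0.417, -0.01, 1.614, 0.005, 1.111, -0.053], TCP at [0.269, 0.564, 0.224] pointing down, gripper open.
Joint ranges: [-2.81, 2.81], [-0.39, 2.02], [-1.27, 1.25], [0.06, 2.57], [-1.19, 4.33], [0.19, 2], [-2.82, 2.82]. Speed limits (rad/s): [1.89, 1.89, 2.39, 2.39, 3.01, 3.01, 3.01].

## Interface

Orientations are given as a 3x3 rotation matrix whose columns are the frame's x, y, z axes.
In Python, from rig import robot gives the robot as it stands. Calls block until the motion is done:
- robot.move_ptp(position, orientation): joint-space move of the TCP to a pose.
- robot.move_linear(position, velocity=0.15, frame=None, threshold=None): straight line of the TCP; frame=None keeps the orientation; velocity is the mean speed in m/s. With threshold (N) it stops when the force on the tool has changed by that much, and returns True; else False.
- robot.goto_joints(angles): joint-space move.
- robot.gripper_to(opening): finger opening in m; the grip force is fixed at half the most; returns when the fingers have stopped.
- robot.pause(seconds).
- robot.ik(position, orientation): joint angles nearest the present ones, or None.
- robot.get_state(): the state.
- robot.grab_frame(name): name is "side" or "top" or "wrist"; returns the picture (420x560x3 uint8, red, green, blue); there is no depth.
- robot.camera_info(name): a dict with "fx", "fy", "cx", "cy" (pixels), "rvec" (rotation vector, rad) and "tvec" (3), from world to camera coordinates, as OpenCV has them. Camera axes: x right, y down, z forward; pixel columns grow to the right and rows downward; lengths in m; the calibration is good to about 2 mm. A picture is of the moment at which its call begins: read the wrist's pose just before it. camera_info takes no time and is no camera call; for the wrist camera it gives the pose at the moment of the call.
A pose or a line that the arm cannot do raises robot.PlanningError and nothing moves.
- robot.sign_off(): hands the job in; it is judged then, once.
The state is a dict: "time": time; "qpos": joint angles; "joint_vel": joint speeds; "effort": joint torques, N m; "ee_pos": TCP position; "tool_rot": TCP orientation; "force": force on the tool from outside, world axes, zero at the start; "moment": the same for the moment, N m; "opening": finger opening in m; "grasp_force": force on a finger pad.
Only numpy, scipy, OpenCV 4.12 (cv2) and the standard library are available. Lean on these libraries where they do the work, as an engineer would, in place of code of your own. Each camera call takes 0.05 s, during which the arm holds its last target. There are 200 camera calls.

## Task

Two turned round blanks lie apart in the adjustable V-cradle: push its sliding chock along the track until both blanks are closed up tight against each other and against the fixed cheek, so that the layer can neither roll nor spread. Then lay (do not drop) the third round blank, which lies on the bench, on top in the groove between the two, centred along the cradle so that its ends are about level with theirs. Leave the stack standing on its own with the chock still tight, and do not disturb the other things on the bench.

Things in the scene. Friction and masses are not known exactly. Their poses are not given: they have to be found in the camera images.
- cradle: Adjustable V-cradle fixed to the bench: plywood base 260 x 130 x 15 mm, two wooden bearers (at y = -47, +47 mm) whose flat tops are the bed, 30 mm above the bench. Origin: centre of its underside; x points from the sliding chock to the fixed cheek, y along the blanks, z up. Closed up tight, the lower blanks' axes lie at x = 64 and 14 mm, 55 mm above the bench.
- cheek_foot (a point): Where the face of the fixed cheek meets the bed, mid-width: cradle x = 85 mm, 30 mm above the bench. The cheek is a wooden block 112 mm wide and 70 mm above the bench at its top; its face leans 10 degrees outwards.
- groove (a point): Where the middle of the third blank's axis comes to rest: in the groove on top of the closed-up layer, cradle x = 39 mm, y = 0, 98 mm above the bench. The tops of the lower blanks are 80 mm above the bench, 25 mm to either side of it along the cradle's x.
- chock (a joint): Travel of the sliding chock in m along the cradle's +x: 0 open, 0.060 when the layer is tight, 0.075 at the end of its track. A wooden block 112 mm wide, 31 to 70 mm above the bench, two bolt heads 5 mm above its top, face leaning 10 degrees outwards. It slides stiffly (3 N) and stays where left; a push of some 25 N on the tight layer can make the blanks climb the leaning faces.
- chock_push (a point): Centre of the chock's upright rear face, 50 mm above the bench, at cradle x = chock travel - 112 mm: push here along cradle +x. The face spans 112 mm along the cradle's y and 31 to 70 mm above the bench; the 30 mm high bed runs on 18 mm or more behind it.
- bar_a: Turned hardwood round blank, 50 mm diameter, 180 mm long, about 0.34 kg, lying on the cradle's bed next to the fixed cheek. Origin: its centre; its y axis is its long axis (x and z turn as it rolls).
- bar_b: A second, identical round blank lying on the cradle's bed between bar_a and the chock. Origin and axes as bar_a.
- bar_c: The third, identical round blank (50 x 180 mm, about 0.34 kg), lying loose on the bench to the robot's right, free to roll. Origin and axes as bar_a; its centre is 27 mm above z = 0 (the saw top there is 2 mm higher than the outfeed table). A fixed blue parts cabinet, 192 mm tall, stands between it and the cradle.
- walnut_offcut: Bystander: dark walnut offcut 42 x 150 x 19 mm lying flat on the bench to the robot's right. Origin: centre of its underside, y along its length.
- the_sanding_block: Bystander: cork sanding block 57 x 87 x 32 mm on the bench to the robot's right. Origin: centre of its underside, y along its length.
- the_tape_measure: Bystander: yellow tape measure 38 x 83 x 66 mm standing on the bench to the robot's left. Origin: centre of its underside.
- the_glue_bottle: Bystander: upright wood glue bottle, 51 mm diameter, 160 mm tall, left of the cradle. Origin: centre of its underside.

How it is judged:
On the way:
1. the chock is pushed up and both lower blanks are closed up tight against each other and the fixed cheek, before the third blank comes onto the cradle (value of joint chock above 0.055 m and x of bar_a in the frame of cradle between 0.059 and 0.069 m and x of bar_b in the frame of cradle between 0.009 and 0.019 m and z of bar_a in the frame of cradle between 0.05 and 0.06 m and z of bar_b in the frame of cradle between 0.05 and 0.06 m and horizontal distance between bar_c and cradle above 0.12 m), for 0.2 s.
At the end, for the whole second after the job is handed in: Chock within 5 mm of tight; both lower blanks on the bed within 5 mm of their closed-up places; third blank resting in the groove on them (7 mm across, 5 mm in height, 0.08 rad parallel), centred along the cradle within 25 mm; all three at rest (value of joint chock above 0.055 m and x of bar_a in the frame of cradle between 0.059 and 0.069 m and x of bar_b in the frame of cradle between 0.009 and 0.019 m and z of bar_a in the frame of cradle between 0.05 and 0.06 m and z of bar_b in the frame of cradle between 0.05 and 0.06 m and x of bar_c in the frame of cradle between 0.032 and 0.046 m and y of bar_c in the frame of cradle between -0.025 and 0.025 m and z of bar_c in the frame of cradle between 0.093 and 0.103 m and angle between the y axis of bar_c and the y axis of cradle, either way round below 0.08 rad and linear speed of each of bar_a, bar_b, bar_c below 0.02 m/s); the robot touches nothing.
It fails at once if the third blank is dropped or thrown: it moves faster than 0.6 m/s while no finger touches it (linear speed of bar_c above 0.6 m/s and contact force between the fingers and bar_c below 0.02 N).
It fails at once if a bystander (walnut offcut, sanding block, tape measure, glue bottle) is moved by more than 30 mm (distance of any of walnut_offcut, the_sanding_block, the_tape_measure, the_glue_bottle from where it was at the start of the episode above 0.03 m).
It also fails if it takes over 61 s, if anything falls off the work surface, if the arm or the gripper's body presses on something with over 40 N, if the wrist force passes 120 N, or if a joint passes its speed limit or range.

## Working session

There is one attempt and no reset: what is moved stays moved. The work goes in short steps, each a Python script; the robot and the scene stay as the last script left them, time stands still between calls to the robot, and variables do not carry over. Pictures are saved under pics/ and viewed, at most 10 in all, crops included, and the job is handed in when it is done.

```bash
ls; mkdir -p pics
python3 - <<'E'
from rig import robot
import cv2
for n in ("top","side"):
    im=robot.grab_frame(n); cv2.imwrite(f"pics/{n}0.png",im[:,:,::-1]); print(n,robot.camera_info(n))
s=robot.get_state(); print(s)
E
```

```text
pics
top {'fx': 431.1862964862638, 'fy': 431.1862964862638, 'cx': 274.4929569804777, 'cy': 210.92956057551405, 'rvec': array([ 2.19218871, -2.20933782,  0.09675885]), 'tvec': array([0.09397876, 0.46749852, 1.44909762])}
side {'fx': 421.4164093040183, 'fy': 421.4164093040183, 'cx': 283.75163649667587, 'cy': 212.0392239244665, 'rvec': array([ 2.16847714, -0.30346565,  0.12967513]), 'tvec': array([-0.44271883,  0.21734437,  1.03923836])}
{'time': 0.1, 'qpos': array([-1.1665081 ,  0.41792291, -0.01032361,  1.61407243,  0.00469986,
        1.11069578, -0.05296949]), 'joint_vel': array([-7.85001770e-04, -6.06545353e-04, -1.83891836e-04, -1.21192238e-04,
       -1.44017435e-03,  9.41276670e-04, -8.45180091e-05]), 'effort': array([-3.40555880e-04, -8.52571964e+01,  6.39083013e-01, -4.26699078e+01,
       -4.88779473e-02,  1.62780209e-02,  1.22988331e-04]), 'ee_pos': array([0.26934828, 0.56365079, 0.22389981]), 'tool_rot': array([[-9.02295725e-01,  4.31117466e-01, -3.93681635e-04],
       [ 4.31117639e-01,  9.02295174e-01, -9.99789861e-04],
       [-7.58098324e-05, -1.07182921e-03, -9.99999423e-01]]), 'force': array([-1.03310635,  0.1449768 ,  0.13486497]), 'moment': array([ 0.00953882, -0.00816864, -0.00334329]), 'grasp_force': 0.0, 'opening': 0.0942361109518505}
```

View pics/top0.png

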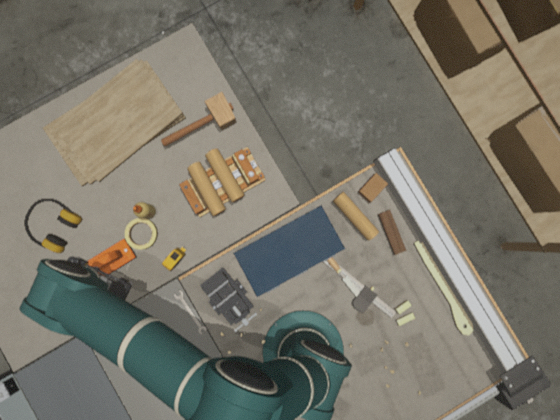

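View pics/side0.png

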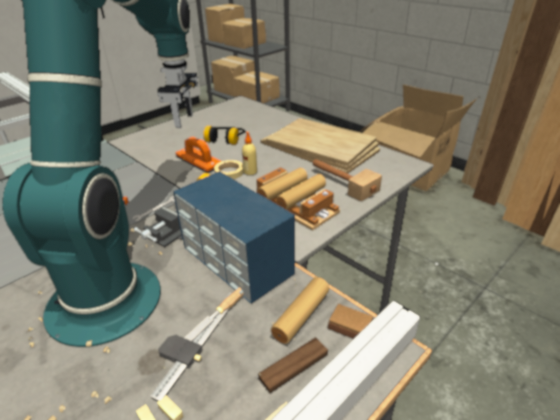

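The top view shows the cradle at about (222,182), bar_c at (356,216), the cabinet at (290,250), the walnut at (391,232) and the sanding block at (373,188). The glue bottle is at (143,210) and the tape at (174,258). Next I'll zoom in on the cradle.

```bash
cat > h.py <<'E'
import numpy as np, cv2
from rig import robot
def ray(name,uv,z,ci=None):
    """pixel -> world point on plane z"""
    ci=ci or robot.camera_info(name)
    R=cv2.Rodrigues(np.array(ci["rvec"]))[0]; t=np.array(ci["tvec"])
    d=R.T@np.array([(uv[0]-ci["cx"])/ci["fx"],(uv[1]-ci["cy"])/ci["fy"],1]); o=-R.T@t
    return o+d*(z-o[2])/d[2]
def proj(name,p,ci=None):
    ci=ci or robot.camera_info(name)
    R=cv2.Rodrigues(np.array(ci["rvec"]))[0]; q=R@np.array(p)+ci["tvec"]
    return np.array([ci["fx"]*q[0]/q[2]+ci["cx"],ci["fy"]*q[1]/q[2]+ci["cy"]])
E
python3 - <<'E'
from h import *
a=cv2.imread("pics/top0.png"); b=cv2.imread("pics/side0.png")
A=cv2.resize(a[135:235,165:285],None,fx=5,fy=5,interpolation=cv2.INTER_CUBIC)
B=cv2.resize(a[165:265,320:420],None,fx=2,fy=2)
cv2.imwrite("pics/c1.png",A)
hsv=cv2.cvtColor(a,cv2.COLOR_BGR2HSV)
for p in [(207,188),(226,175),(356,216),(188,198),(250,165),(373,188),(391,232)]: print(p,hsv[p[1],p[0]],ray("top",p,0.03).round(3))
E
```

```text
(207, 188) [ 20 105 184] [0.546 0.316 0.03 ]
(226, 175) [ 19 107 184] [0.589 0.253 0.03 ]
(356, 216) [ 19 106 181] [ 0.448 -0.184  0.03 ]
(188, 198) [ 15 146 177] [0.513 0.38  0.03 ]
(250, 165) [ 14 131 168] [0.623 0.172 0.03 ]
(373, 188) [ 16 109 159] [ 0.543 -0.243  0.03 ]
(391, 232) [ 13 100 120] [ 0.393 -0.301  0.03 ]
```

View pics/c1.png

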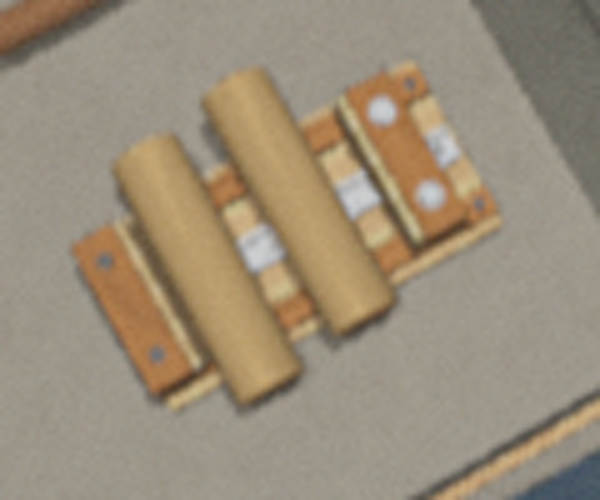

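The zoomed crop shows the bolted chock at the right (crop 410,150), the fixed cheek at the left (135,310) and both bars apart. So cradle +x points left and down in the image. Next I'll fit the cradle pose and the bar positions.

```bash
cat > fit.py <<'E'
from h import *
from scipy.optimize import least_squares
a=cv2.imread("pics/top0.png"); ci=robot.camera_info("top")
F=[((500,222),(-.130,.065,.015)),((410,62),(-.130,-.065,.015)),((172,408),(.130,.065,.015)),
   ((388,70),(-.112,-.056,.07)),((470,222),(-.112,.056,.07)),((115,224),(.092,-.056,.07)),((188,380),(.092,.056,.07))]
uv=np.array([np.array(f[0])/5+[165-.4,135-.4] for f in F])
def W(p,q): c,s=np.cos(p[2]),np.sin(p[2]); return np.array([p[0]+c*q[0]-s*q[1],p[1]+s*q[0]+c*q[1],q[2]])
r=least_squares(lambda p:np.concatenate([proj("top",W(p,f[1]),ci)-u for f,u in zip(F,uv)]),[.57,.28,2.1])
print("cradle",r.x.round(4),"resid px",r.fun.reshape(-1,2).round(1).tolist())
hsv=cv2.cvtColor(a,cv2.COLOR_BGR2HSV)
m=cv2.inRange(hsv,(17,85,110),(23,130,255))
for n,(x0,y0,x1,y1),z in [("a",(185,155,226,222),.055),("b",(204,145,246,205),.055),("c",(330,185,385,245),.027)]:
    k=np.zeros_like(m); k[y0:y1,x0:x1]=m[y0:y1,x0:x1]; k=cv2.morphologyEx(k,cv2.MORPH_OPEN,np.ones((5,5)))
    c=max(cv2.findContours(k,0,2)[0],key=cv2.contourArea); (u,v),wh,_=b=cv2.minAreaRect(c); bp=cv2.boxPoints(b)
    e=[(bp[i]+bp[(i+1)%4])/2 for i in range(4)]
    i=0 if np.linalg.norm(e[0]-e[2])>np.linalg.norm(e[1]-e[3]) else 1
    P,Q=ray("top",e[i],z,ci),ray("top",e[i+2],z,ci); d=P-Q; C=(P+Q)/2
    print(n,(u,v),wh,C.round(4),"len",np.linalg.norm(d).round(3),"yaw",(np.arctan2(d[1],d[0])%np.pi).round(3))
    dx=C[:2]-r.x[:2]; c,s=np.cos(r.x[2]),np.sin(r.x[2]); print("  in cradle",(c*dx[0]+s*dx[1]).round(4),(-s*dx[0]+c*dx[1]).round(4))
E
python3 fit.py
```

```text
cradle [0.5668 0.2675 2.0787] resid px [[0.2, 1.2], [-0.5, 0.2], [-1.3, 1.6], [-0.2, 0.1], [0.1, -0.8], [-0.3, -0.4], [1.8, -1.8]]
a (206.10000610351562, 187.70001220703125) (55.007266998291016, 16.54690170288086) [0.5441 0.3163 0.055 ] len 0.182 yaw 0.46
  in cradle 0.0536 -0.0039
b (223.69793701171875, 174.38916015625) (55.17728042602539, 17.45012092590332) [0.588  0.2584 0.055 ] len 0.184 yaw 0.504
  in cradle -0.0183 -0.0141
c (355.7206726074219, 215.74827575683594) (54.560882568359375, 13.702506065368652) [ 0.4493 -0.1833  0.027 ] len 0.183 yaw 0.714
  in cradle -0.3367 0.3219
```

```bash
cat >> h.py <<'E'
CR=np.array([.5668,.2675,2.0787])
def W(q,p=CR): c,s=np.cos(p[2]),np.sin(p[2]); return np.array([p[0]+c*q[0]-s*q[1],p[1]+s*q[0]+c*q[1],q[2]])
def down(yaw):
    """tool down, tool y axis at given world yaw; of the two equivalent half turns take the one nearest in joints"""
    y=np.array([np.cos(yaw),np.sin(yaw),0]); z=np.array([0,0,-1.]); return np.column_stack([np.cross(y,z),y,z])
def best(pos,yaw):
    q0=robot.get_state()["qpos"]; c=[]
    for k in (0,np.pi):
        q=robot.ik(pos,down(yaw+k))
        if q is not None: c.append((np.abs(np.array(q)-q0).max(),yaw+k,np.round(q,2)))
    return sorted(c,key=lambda t:t[0])
E
python3 - <<'E'
from h import *
s=robot.get_state()
robot.gripper_to(0.0)
robot.move_linear(s["ee_pos"]+[0,0,.1],velocity=.25)
yc=CR[2]+np.pi/2
c=best(W((-.155,0,.25)),yc); print(c)
R=down(c[0][1])
robot.move_ptp(W((-.155,0,.25)),R)
robot.move_linear(W((-.155,0,.058)),velocity=.15)
print(robot.get_state()["time"],robot.get_state()["force"])
hit=robot.move_linear(W((-.040,0,.058)),velocity=.04,threshold=10)
s=robot.get_state(); print(hit,s["time"],s["ee_pos"],s["force"], "xc",(s["ee_pos"][:2]-CR[:2])@[np.cos(CR[2]),np.sin(CR[2])])
cv2.imwrite("pics/top1.png",robot.grab_frame("top")[:,:,::-1])
E
```

```text
[(np.float64(0.6308565844787369), np.float64(6.791088980384689), array([-0.54,  0.48,  0.41,  1.51, -0.2 ,  1.19,  0.41])), (np.float64(2.360980649568795), np.float64(3.6494963267948966), array([-0.93,  0.68,  1.08,  1.53, -0.61,  1.31, -2.41]))]
5.5667 [ 0.2676357  -1.25734005 -0.25592035]
True 7.55 [0.59886376 0.20939341 0.0578683 ] [ 1.86955371 -1.42238247  0.75731996] xc -0.06636565995933473
```

Run:
```python
from h import *
for th in (12,16):
    hit=robot.move_linear(W((-.045,0,.058)),velocity=.02,threshold=th)
    s=robot.get_state(); print(hit,s["time"],s["force"],"xc",(s["ee_pos"][:2]-CR[:2])@[np.cos(CR[2]),np.sin(CR[2])])
robot.move_linear(W((-.10,0,.058)),velocity=.15)
robot.move_linear(W((-.13,0,.30)),velocity=.3)
im=robot.grab_frame("top")[:,:,::-1]; cv2.imwrite("pics/top2.png",im)
w=robot.grab_frame("side")[:,:,::-1]
A=cv2.resize(im[135:235,165:285],None,fx=4,fy=4,interpolation=cv2.INTER_CUBIC)
B=cv2.resize(w[155:235,240:350],None,fx=4,fy=4,interpolation=cv2.INTER_CUBIC)[:, :320]
cv2.imwrite("pics/c2.png",np.hstack([A[:320],B[:320]]))
print(robot.get_state()["time"])
```

```text
True 7.975 [ 1.87411223 -1.85791008  1.32836015] xc -0.06634731304561353
True 8.3833 [ 1.47565314 -1.34098581  1.71484092] xc -0.06635466989992721
9.825
```

View pics/c2.png

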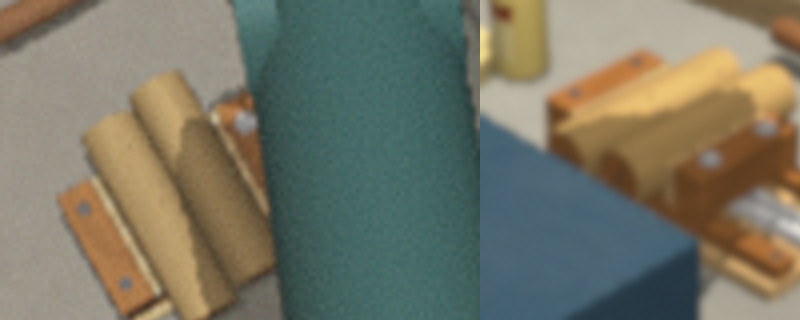

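The crops show both bars touching each other, the cheek and the chock, and repeated pushes stop at the same place. The layer is tight, so bar_c is next.

Run:
```python
from h import *
C=np.array([.4493,-.1833,0]); yaw=.714+np.pi/2
c=best(C+[0,0,.30],yaw); print(c)
robot.gripper_to(.085)
robot.move_ptp(C+[0,0,.30],down(c[0][1]))
ci=robot.camera_info("wrist"); w=robot.grab_frame("wrist"); cv2.imwrite("pics/w1.png",w[:,:,::-1])
np.savez("w1.npz",**ci)
im=robot.grab_frame("top")[:,:,::-1]; cv2.imwrite("pics/top3.png",im)
A=cv2.resize(im[135:235,165:285],None,fx=4,fy=4,interpolation=cv2.INTER_CUBIC)
cv2.imwrite("pics/c3.png",np.hstack([A,cv2.resize(w[:,:,::-1],(320,240)).copy()[:, :] if 0 else cv2.copyMakeBorder(cv2.resize(w[:,:,::-1],(320,240)),0,160,0,0,0)]))
print(robot.get_state()["time"],ci)
```

```text
[(np.float64(0.7791786963119123), 5.42638898038469, array([-0.47,  0.12,  0.87,  1.88, -0.1 ,  1.19, -0.43])), (np.float64(2.2987254081268227), 2.2847963267948965, array([-0.07,  0.09,  0.42,  1.87, -0.04,  1.19,  2.65]))]
12.6833 {'fx': 315.3120720229077, 'fy': 315.3120720229077, 'cx': 279.2932082060593, 'cy': 206.90378952682607, 'rvec': array([-2.6139565 ,  1.18862764,  0.17195329]), 'tvec': array([-0.43240312,  0.15824401,  0.52668113])}
```

View pics/c3.png

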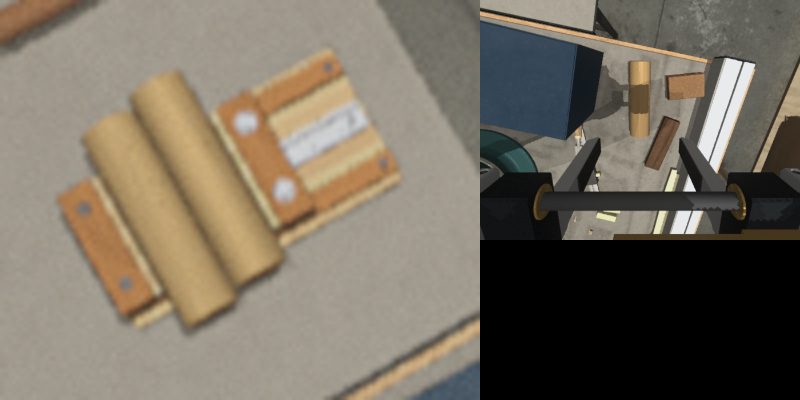

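The top crop shows the layer closed, with both bars touching the cheek and the chock. The wrist view shows bar_c upright at about (280,172) full-scale. Next I'll measure bar_c from the wrist view and the layer from the top view.

Run:
```python
from h import *
def rect(img,lo,hi,roi,cam,z,ci,k=5):
    m=cv2.inRange(cv2.cvtColor(img,cv2.COLOR_BGR2HSV),lo,hi); M=np.zeros_like(m); x0,y0,x1,y1=roi; M[y0:y1,x0:x1]=m[y0:y1,x0:x1]
    M=cv2.morphologyEx(cv2.morphologyEx(M,cv2.MORPH_OPEN,np.ones((k,k))),cv2.MORPH_CLOSE,np.ones((7,7)))
    c=max(cv2.findContours(M,0,2)[0],key=cv2.contourArea); b=cv2.minAreaRect(c); bp=cv2.boxPoints(b)
    P=np.array([ray(cam,p,z,ci) for p in bp]); e=[(P[i]+P[(i+1)%4])/2 for i in range(4)]
    d1,d2=e[0]-e[2],e[1]-e[3]; d=max((d1,d2),key=np.linalg.norm)
    print(cam,np.round(b[0],1),np.round(b[1],1),P.mean(0).round(4),np.linalg.norm(d1).round(3),np.linalg.norm(d2).round(3),"yaw",(np.arctan2(d[1],d[0])%np.pi).round(3)); return P.mean(0)
w=cv2.imread("pics/w1.png"); ci=dict(np.load("w1.npz")); h=cv2.cvtColor(w,cv2.COLOR_BGR2HSV)
print(h[172,[250,262,270,280,290,297,310]].tolist(), h[[125,220],280].tolist())
rect(w,(14,85,70),(25,190,255),(245,90,325,255),"wrist",.027,ci)
t=cv2.imread("pics/top3.png"); ct=robot.camera_info("top")
L=rect(t,(17,85,70),(23,130,255),(185,145,238,222),"top",.058,ct)
dx=L[:2]-CR[:2]; c,s=np.cos(CR[2]),np.sin(CR[2]); print("layer in cradle",c*dx[0]+s*dx[1],-s*dx[0]+c*dx[1])
# valley line and outer features, chock rear edge (crop4 px)
for n,p,z in [("base-x+y",(400,182),.015),("base-x-y",(332,48),.015),("base+x+y",(138,327),.015),("valley1",(132,122),.062),("valley2",(238,292),.062),
   ("cheek rear-y",(60,196),.07),("cheek rear+y",(126,318),.07),("cheek fr -y",(94,178),.07),("chock rear+y",(314,210),.07),("chock rear-y",(252,92),.07)]:
    q=ray("top",np.array(p)/4+[164.6,134.6],z,ct)[:2]-CR[:2]; print(n,(c*q[0]+s*q[1]).round(4),(-s*q[0]+c*q[1]).round(4))
```

```text
[[22, 39, 99], [16, 116, 79], [17, 123, 95], [17, 115, 100], [17, 121, 99], [17, 94, 109], [20, 37, 124]] [[18, 113, 214], [17, 117, 187]]
wrist [279.5 173.5] [133.  37.] [ 0.447  -0.1841  0.027 ] 0.188 0.052 yaw 0.718
top [209.4 184.4] [57.9 34.2] [0.5546 0.3049 0.058 ] 0.192 0.112 yaw 0.53
layer in cradle 0.03856731592789079 -0.007548819403689282
base-x+y -0.1294 0.0643
base-x-y -0.1356 -0.0644
base+x+y 0.1236 0.063
valley1 0.0412 -0.0815
valley2 0.0339 0.0837
cheek rear-y 0.1212 -0.0551
cheek rear+y 0.1227 0.0584
cheek fr -y 0.09 -0.0545
chock rear+y -0.0531 0.0564
chock rear-y -0.0566 -0.0534
```

Run:
```python
from h import *
C=np.array([.4475,-.184,0]); R=robot.get_state()["tool_rot"]
yaw=np.arctan2(R[1,1],R[0,1]); R=down(yaw)
robot.move_linear(C+[0,0,.12],velocity=.2)
hit=robot.move_linear(C+[0,0,.036],velocity=.08,threshold=12); print("hit",hit)
robot.gripper_to(.03)
s=robot.get_state(); print(s["time"],s["opening"],s["grasp_force"],s["ee_pos"])
robot.move_linear(C+[0,0,.31],velocity=.15)
s=robot.get_state(); print(s["time"],s["opening"],s["grasp_force"],s["force"])
G=W((.0388,-.003,.30)); yc=CR[2]+.008; c=best(G,yc); print(c)
robot.move_ptp(G,down(c[0][1]))
robot.move_linear(W((.0388,-.003,.17)),velocity=.15)
ci=robot.camera_info("wrist"); np.savez("w2.npz",**ci); w=robot.grab_frame("wrist")[:,:,::-1]; cv2.imwrite("pics/w2.png",w)
sd=robot.grab_frame("side")[:,:,::-1]; B=cv2.resize(sd[110:235,230:355],(400,400),interpolation=cv2.INTER_CUBIC)
cv2.imwrite("pics/c4.png",np.hstack([B,cv2.copyMakeBorder(cv2.resize(w,(400,300)),0,100,0,0,0)]))
s=robot.get_state(); print(s["time"],s["opening"],s["ee_pos"],s["force"])
```

```text
hit False
15.5833 0.04918704435002176 30.000015199184418 [ 0.44755689 -0.18402812  0.03601811]
17.5583 0.04949819821321904 29.999388456344604 [ 0.11023792 -0.17073702 -2.27344337]
[(np.float64(0.9666909402037609), np.float64(5.228292653589794), array([-1.01,  0.42,  0.63,  1.53, -0.25,  1.28, -1.4 ])), (np.float64(2.100146294943028), np.float64(2.0867), array([-0.86,  0.39,  0.42,  1.52, -0.16,  1.26,  1.67]))]
20.4833 0.04941059189164663 [0.55100329 0.30306761 0.17101789] [-0.66019649  0.69979456 -2.50730538]
```

View pics/c4.png

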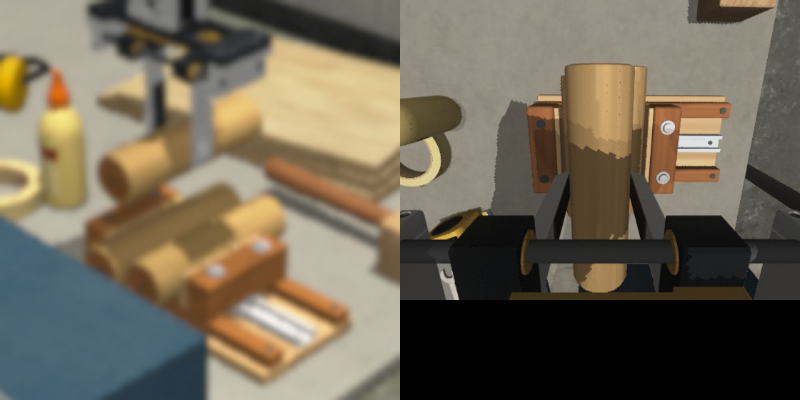

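The side crop shows bar_c held level above the layer. In the wrist view the held bar is centred at about x=599 and the layer at about 603 (half-scale pane). I'll measure that offset at full resolution.

Run:
```python
from h import *
w=cv2.imread("pics/w2.png"); ci=dict(np.load("w2.npz"))
crop=w[70:290,150:490]; cv2.imwrite("pics/c5.png",cv2.resize(crop,None,fx=2.3,fy=2.3,interpolation=cv2.INTER_CUBIC))
c,s=np.cos(CR[2]),np.sin(CR[2])
print("bar axis px",proj("wrist",robot.get_state()["ee_pos"]-[0,0,.009],ci))
for x in (.092,-.014): print([proj("wrist",W((x,y,.07)),ci).round(1).tolist() for y in (-.056,.056)])
for x in (.089,-.011): print([proj("wrist",W((x,y,.055)),ci).round(1).tolist() for y in (-.09,.09)])
```

```text
bar axis px [281.28992229 260.05968372]
[[216.2, 151.2], [222.1, 273.8]]
[[345.4, 152.3], [337.1, 274.7]]
[[221.3, 108.0], [229.2, 297.1]]
[[341.0, 109.1], [329.4, 297.8]]
```

View pics/c5.png

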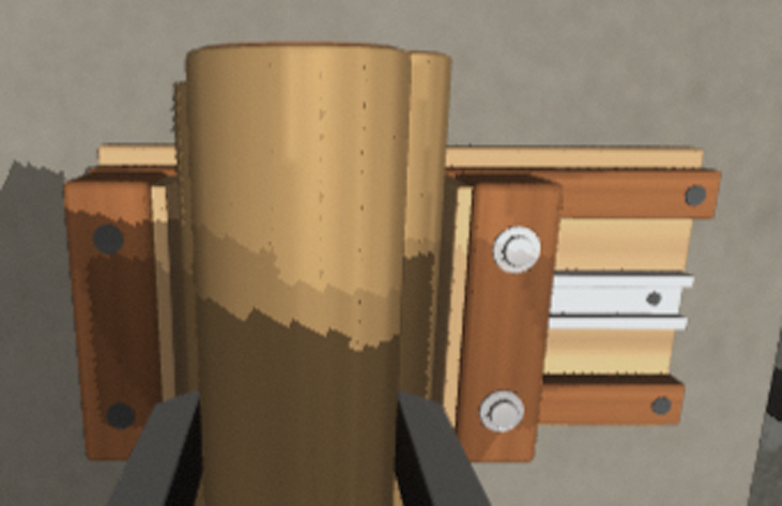

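The wrist view shows the layer's outer edges at full-res x≈226 and 345, so its centre is 285.6 against the predicted 281.2. The groove is therefore about 4 mm nearer the chock than my frame says, and the cheek and chock edges agree. I'll correct for that and lower bar_c.

Run:
```python
from h import *
X=(.0348,-.003)
robot.move_linear(W((*X,.125)),velocity=.1); robot.pause(.3)
hit=robot.move_linear(W((*X,.103)),velocity=.015,threshold=4)
s=robot.get_state(); print(hit,s["time"],s["ee_pos"],s["force"])
sd=robot.grab_frame("side")[:,:,::-1]; w=robot.grab_frame("wrist")[:,:,::-1]
B=cv2.resize(sd[110:235,230:355],(400,400),interpolation=cv2.INTER_CUBIC)
cv2.imwrite("pics/c6.png",np.hstack([B,cv2.copyMakeBorder(cv2.resize(w,(400,300)),0,100,0,0,0)]))
```

```text
True 22.4417 [0.55252183 0.29925489 0.10777382] [-0.70449702 -0.83034033  5.97540288]
```

View pics/c6.png

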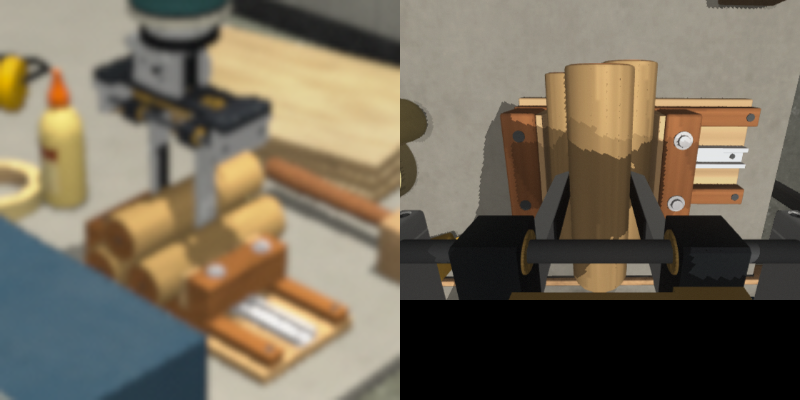

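Contact came at TCP z=0.1078 against the expected 0.107, with the bar centred in the groove and almost no side force. I'll open the gripper and withdraw.

Run:
```python
from h import *
robot.gripper_to(.056); robot.pause(.3); robot.gripper_to(.08)
s=robot.get_state(); p=s["ee_pos"]; print(s["opening"],s["force"])
robot.move_linear(p+[0,0,.08],velocity=.08); robot.move_linear(p+[0,0,.22],velocity=.2)
robot.move_ptp([.30,.50,.40],s["tool_rot"]) if robot.ik([.30,.50,.40],s["tool_rot"]) is not None else print("no ik")
im=robot.grab_frame("top")[:,:,::-1]; sd=robot.grab_frame("side")[:,:,::-1]
f=lambda a:cv2.resize(a,(400,400),interpolation=cv2.INTER_CUBIC)
cv2.imwrite("pics/c7.png",np.hstack([f(im[130:235,165:270]),f(sd[110:235,230:355])]))
print(robot.get_state()["time"])
```

```text
0.07983748136322592 [ 0.60630993 -0.00393637 -0.00609624]
27.1167
```

View pics/c7.png

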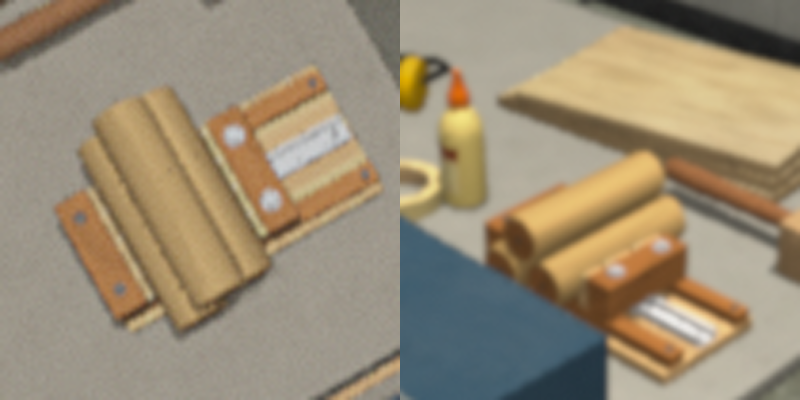

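The stack stands on its own, with bar_c in the groove at crop (182,197). I'll check its position along the cradle before handing in.

Run:
```python
from h import *
q=ray("top",np.array((182,197))/3.81+[164.6,129.6],.098)[:2]-CR[:2]; c,s=np.cos(CR[2]),np.sin(CR[2])
y=-s*q[0]+c*q[1]; print(c*q[0]+s*q[1],y)
if abs(y)<.016: print(robot.sign_off())
```

```text
0.023709942859751736 -0.004536664966145183
the job is handed in; nothing more can be done
None
```

The stack is finished and handed in at about 27 s of the 61 s allowed: chock pushed tight, third blank laid in the groove about 5 mm off centre along the cradle and standing on its own; a last rough top-view check put it about 11 mm off the expected groove line, which I did not resolve, and no verdict came back.

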